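# Run the dough kneader in slow gear

## Robot

A 7-joint arm with a two-finger parallel gripper is mounted at the origin on the work surface. World frame = base frame: x ahead of the robot, y to its left, z up, the work surface at z = 0. Lengths are in m, angles in rad, forces in N, time in s.
With the tool pointing down it reaches from about 0.35 to 0.9 m from the base axis. Payload 8.1 kg.
Tool frame: the origin (TCP) lies on the front face of the gripper's body, between the roots of the fingers; the fingertips stand env.nose_length ahead of it and the grasp point (between the pads) lies 54 mm ahead of it (env.nose_length is the distance from the TCP to the fingertips, in m); y points along the fingers, x is the direction in which the jaws open and shut, and the axes are right-handed (so a half turn about y gives the same grasp; the last joint's range is limited). The gripper opens to 85 mm and grips with 20 to 120 N. Pads are 22 mm wide; open, the fingers measure 114 mm over their backs; the gripper's body (76 mm by 85 mm) begins 54 mm behind the grasp point. The pads swing forward as they close: fully open they stand 13 mm farther back than shut.
Start: joints at [-1.301, 0.434, 0.025, 1.573, -0.012, 1.134, -0.075], TCP at [0.228, 0.582, 0.304] pointing down, gripper open.
Joint ranges: [-2.62, 2.62], [-0.44, 2.09], [-1.27, 1.32], [0.08, 2.57], [-1.32, 4.46], [0.12, 2], [-2.74, 2.74]. Speed limits (rad/s): [2.22, 2.22, 3.01, 3.01, 3.14, 3.14, 3.14].

## Interface

Orientations are given as a unit quaternion [x, y, z, w].
In Python, from workcell import env gives the robot as it stands.
- The arm moves only by the shell command python3 -m crank 'ROWS' [FORCE]. ROWS is JSON, a list of rows, each a list of 7 numbers: the turn, a rotation vector about the tool's x, y, z in degrees, then the shift along the tool's x, y, z in m, then the gripper's target within -1 to 1 (fully open at 1, half-way at 0, shut at -1). In form: [[ax, ay, az, dx, dy, dz, claw], ...]. A call has exactly 8 rows; each row shifts and turns the commanded pose from where the row before left it, along the tool's axes as they then stand; what a row does not reach is not made up. A row lasts 1/12 s, in which the tool goes at most 41.7 mm and 7.16 degrees, less where a joint would pass 70% of its speed; a pose out of reach is approached as far as the arm can. A call with a gripper value outside its range is refused whole. The fingers move at their own pace and stop on an object; FORCE is the grip in N (left out, the last holds). Time passes only in rows, so rows that do not move let the fingers close, or fill a call up. It gives the time, the measured TCP pose, the force and the opening at its end, in the units of the state.
- env.observe(): the state, without advancing time (a new reading comes with each control period).
- env.read_camera(name): name is "scene" or "side" or "wrist"; returns the picture (480x640x3 uint8, red, green, blue); there is no depth.
- env.calibration(name): a dict with "fx", "fy", "cx", "cy" (pixels), "R" (3x3) and "t" (3): a world point X has camera coordinates R X + t; the wrist camera has in their place "T_tool_cam" (4x4, takes a point from camera to tool coordinates, whose origin is the TCP and whose axes are the tool frame's). Camera axes: x right, y down, z forward; pixel columns grow to the right and rows downward; lengths in m; the calibration is good to about 2 mm. A picture is of the moment at which its call begins: read the wrist's pose just before it. calibration takes no time and is no camera call.
- env.close_job(): hands the job in, once; it reports no verdict.
The state is a dict: "t": time; "joints": joint angles; "dq": joint speeds; "effort": joint torques, N m; "position": TCP position; "eef_rot": TCP orientation; "wrist_force": force on the tool from outside, world axes, zero at the start; "torque": the same for the moment, N m; "opening": finger opening in m.
Only numpy, scipy, OpenCV 4.12 (cv2) and the standard library are available. Lean on these libraries where they do the work, as an engineer would, in place of code of your own. Each camera call takes 0.05 s, during which the arm holds its last target. There are 200 camera calls.

## Task

Turn the kneader's dial clockwise until its pointer clicks in at the long mark, then press the spring-loaded hold-to-run paddle down until its top is level with the two white cheeks beside it, never all the way down (that would be fast gear), and keep it there: finish while still holding the paddle at that level. Leave everything else standing where it is.

Things in the scene. Friction and masses are not known exactly. Their poses are not given: they have to be found in the camera images.
- machine: Dough kneader fixed to the counter: white box 280 (x) by 360 (y) by 85 mm high, its flat deck at 85 mm. Origin at the centre of its underside, z up, -x is its front, facing the robot. Covered steel bowl (diameter 178 mm, top of its lid knob 153 mm above the counter) centred 45 mm behind the origin. On the front of the deck, 95 mm ahead of the origin: the dial 110 mm to the right (-y) and the paddle 110 mm to the left (+y), with a small loose cutter between them.
- knob (a joint): Dial angle, rad, growing clockwise seen from above, 0 to 2.62, with a click every 0.524, each beside a deck mark: five short (8 mm), the long one (34 by 8 mm) at 1.571. The pointer points to the machine's +y at 0, to its +x (straight back) at 1.571. It settles on one of the first three clicks within 0.5 s of the start. About 0.15 N m turns it; let go, it stays on the nearest click.
- knob_grip (a point): Point on the dial's vertical axis, 10 mm below the top of its grip, 125 mm above the counter; turns with the dial, its x axis points along the pointer. The black grip is an upright bar 42 mm long (along x), 14 mm thick (along y), its top 135 mm above the counter; it stands on a disc of 44 mm diameter whose top is at 99 mm. A white line on top runs from the middle towards the pointer end.
- long_mark (a point): Middle of the long black mark painted on the deck, 54 mm straight behind the dial's axis; axes as the machine's.
- paddle (a joint): How far the paddle is pressed down, m: 0 up, 0.012 top level with the cheeks (slow gear), 0.024 bottomed (fast gear). Spring: about 4 N to start it moving, 8.8 N at 0.012, 13.6 N at 0.024; it springs back up when let go.
- pad_top (a point): Centre of the top face of the paddle's black ribbed pad, 70 (x) by 60 (y) by 10 mm, which moves straight down; axes as the machine's: 122 mm above the counter when up, 110 mm when level with the cheeks.
- cheek_level (a point): Fixed point at the middle of the pad's outline, at the height of the cheeks' tops (110 mm above the counter). The two white cheeks are ridges 60 mm long (x) and 12 mm wide standing 4 mm to the left and right of the pad.
- cutter: Bystander: round steel cutter, diameter 48 mm, 16 mm high, lying loose on the deck between dial and paddle. Origin at the centre of its underside.
- mug: Bystander: white mug, diameter 80 mm, 95 mm high, in front of the machine, its handle turned away from it. Origin at the centre of its underside.
- spice: Bystander: small green spice jar, diameter 44 mm, 100 mm high, left of the machine. Origin at the centre of its underside.
- tin: Bystander: tin can, diameter 66 mm, 90 mm high, right of the machine. Origin at the centre of its underside.
- carton: Bystander: upright mauve carton 50 by 70 by 120 mm, left of the machine. Origin at the centre of its underside.

How it is judged:
On the way, in this order (a step that is already met when the one before it is completed fails the run):
1. the dial is clicked in at the long mark, with the paddle still up (value of joint knob between 1.44 and 1.7 rad and value of joint paddle below 0.003 m), for 0.3 s.
2. the paddle is pressed level with the cheeks (value of joint knob between 1.44 and 1.7 rad and value of joint paddle between 0.008 and 0.016 m and contact force between any of the fingers, the arm and paddle above 4.5 N), for 0.3 s.
At the end, for the whole second after the job is handed in: The dial rests at the long mark (1.571 rad, from 1.44 to 1.70) and the robot itself holds the paddle down with more than 4.5 N, its top level with the cheeks within 4 mm (travel 0.008 to 0.016 m) and still (all of step 2 and velocity of joint paddle between -0.01 and 0.01 m/s); the arm keeps its last pose, push and grip.
It fails at once if the paddle is pushed nearly all the way down (over 20 mm) (value of joint paddle above 0.02 m).
It fails at once if a bystander is shifted by more than 30 mm or tipped (distance of any of cutter, mug, spice, tin, carton from where it was at the start of the episode above 0.03 m or angle between any of cutter, mug, spice, tin, carton's own z axis and vertical above 0.4 rad).
It also fails if it takes over 42 s, if anything falls off the work surface, if the arm or the gripper's body presses on something with over 40 N, if the wrist force passes 120 N, or if a joint passes its speed limit or range.

## Working session

There is one attempt and no reset: what is moved stays moved. The work goes in short steps, Python scripts to look and compute and a shell command to move; the robot and the scene stay as the last step left them, time stands still between calls to the robot, and variables do not carry over. Pictures are saved under pics/ and viewed, about 8 in all and at most 12, crops included, and the job is handed in when it is done.

```bash
mkdir -p pics; ls
python3 - <<'E'
from workcell import env
import cv2,numpy as np
print(env.observe()); print(env.nose_length)
for n in ("scene","side"):
    c=env.calibration(n); print(n,c)
    cv2.imwrite(f"pics/{n}0.png",env.read_camera(n)[:,:,::-1])
print(env.calibration("wrist"))
E
```

```text
pics
{'t': 0.0, 'joints': array([-1.30057014,  0.435242  ,  0.02501523,  1.57412581, -0.0116362 ,
        1.13399893, -0.07510513]), 'dq': array([-1.82473255e-03, -1.94140790e-03,  2.08605733e-04, -3.91915020e-05,
       -2.01199118e-03,  7.03185899e-04,  2.74598626e-04]), 'effort': array([-5.24726292e-04, -6.70454621e+01,  1.02471672e+00, -3.16210055e+01,
        1.54831633e-02,  1.21735959e-02,  4.83625411e-05]), 'position': array([0.22756546, 0.58166492, 0.30310344]), 'eef_rot': array([ 0.58439311,  0.39818475, -0.3990797 , -0.58366857]), 'wrist_force': array([-0.50060062, -0.23304967,  0.33824655]), 'torque': array([ 0.01111348, -0.01197328, -0.0075015 ]), 'opening': 0.08548817112180805}
0.0726
scene {'fx': 522.4160304481816, 'fy': 522.4160304481816, 'cx': 321.9958386746765, 'cy': 245.21868377437988, 'R': array([[ 0.20053311,  0.97960095,  0.01297892],
       [ 0.63867716, -0.12067418, -0.75995343],
       [-0.74288488,  0.16068517, -0.64984793]]), 't': array([-0.17286422, -0.27913174,  1.65729513])}
side {'fx': 615.4875420812712, 'fy': 615.4875420812712, 'cx': 319.7514631684951, 'cy': 242.22611252384812, 'R': array([[ 0.71188536, -0.70229197,  0.00228617],
       [-0.42936356, -0.43780016, -0.78992275],
       [ 0.55575729,  0.56135285, -0.6132021 ]]), 't': array([-0.39706609,  0.36447504,  0.81605839])}
{'fx': 335.86911207335544, 'fy': 335.86911207335544, 'cx': 321.0922693932405, 'cy': 245.87216784717023, 'T_tool_cam': array([[ 9.99999948e-01, -2.97146401e-04, -1.22363880e-04,
        -5.12603132e-04],
       [ 2.32155080e-05, -3.12979695e-01,  9.49759817e-01,
        -7.01410774e-02],
       [-3.20515121e-04, -9.49759771e-01, -3.12979672e-01,
         8.10440924e-02],
       [ 0.00000000e+00,  0.00000000e+00,  0.00000000e+00,
         1.00000000e+00]])}
```

View pics/scene0.png

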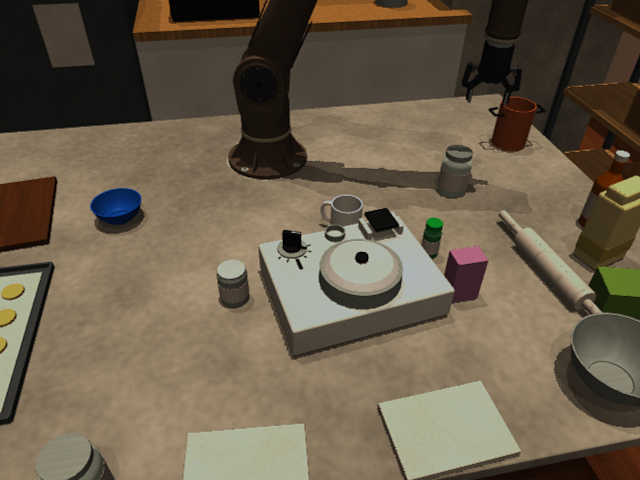

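View pics/side0.png

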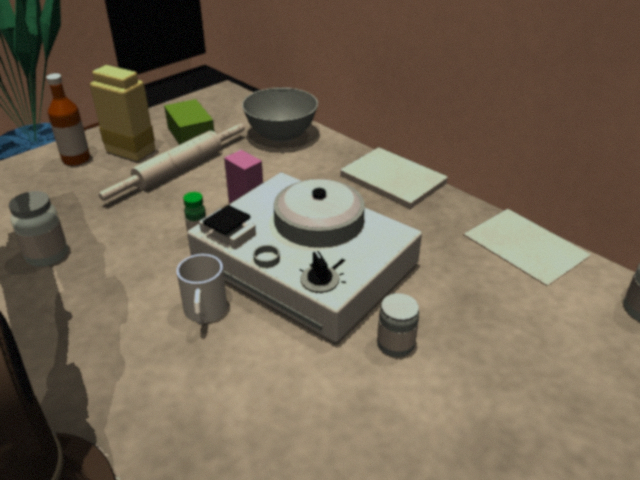

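The scene view shows the machine, with the dial near (291,241) and the pad near (382,221). The side view shows the dial at (320,268) and the pad at (228,222). I'll enlarge both for pixel-accurate points.

Run:
```python
import cv2
a=cv2.imread("pics/scene0.png")[195:355,250:460]; b=cv2.imread("pics/side0.png")[165:345,180:430]
cv2.imwrite("pics/sc_c.png",cv2.resize(a,None,fx=3.75,fy=3.75,interpolation=cv2.INTER_CUBIC))
cv2.imwrite("pics/si_c.png",cv2.resize(b,None,fx=3.2,fy=3.2,interpolation=cv2.INTER_CUBIC))
```

```text
(no output)
```

View pics/sc_c.png

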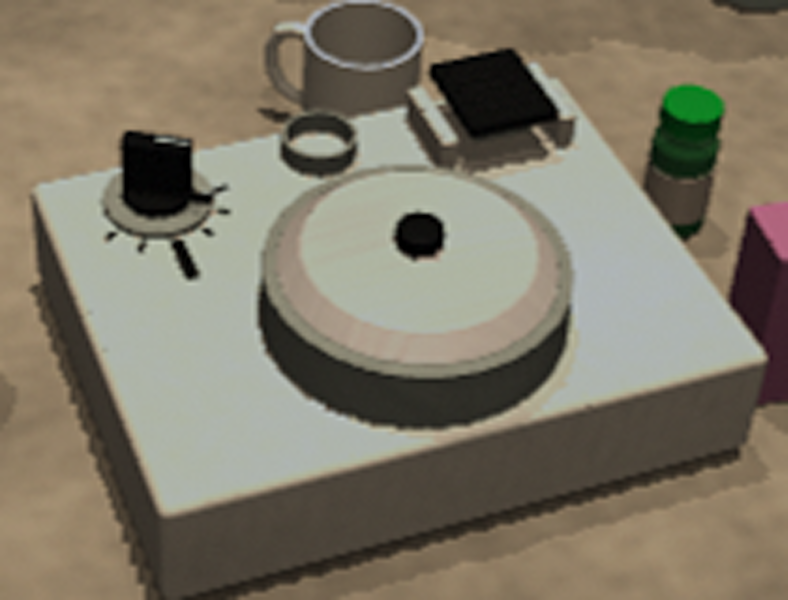

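View pics/si_c.png

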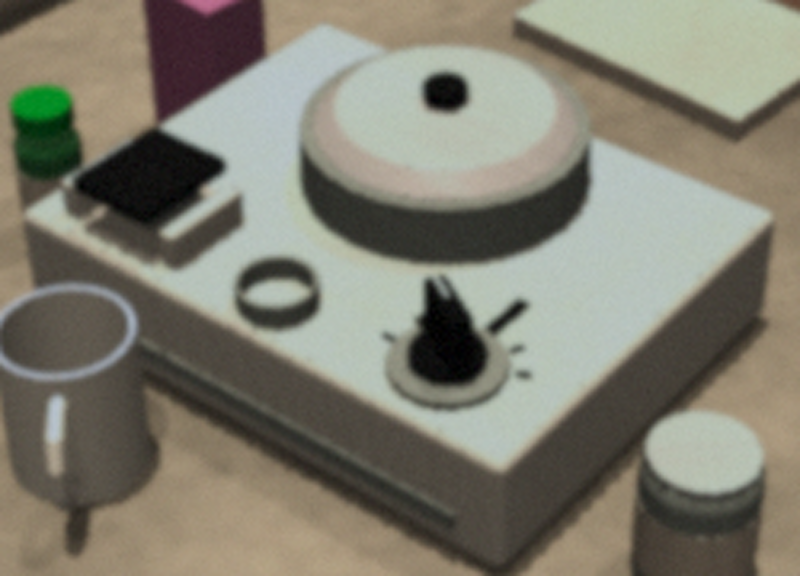

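The scene crop gives the machine corners at (35,188), (165,515) and (765,358), and the pad and long mark (187,260). The side crop gives corners at (503,470), (28,213) and (772,215). The dial pointer looks to be at about 0 or 0.52. Next is the pose fit.

```bash
cat > h.py <<'E'
import numpy as np
from workcell import env
from scipy.spatial.transform import Rotation as R
def proj(n,X,off,s):
    c=env.calibration(n); p=(np.atleast_2d(X)@c["R"].T+c["t"])
    return (np.c_[c["fx"]*p[:,0]/p[:,2]+c["cx"],c["fy"]*p[:,1]/p[:,2]+c["cy"]]-off+.5)*s-.5
def W(q,P):
    P=np.atleast_2d(P)/1000; c,s=np.cos(q[2]),np.sin(q[2])
    return np.c_[q[0]+c*P[:,0]-s*P[:,1],q[1]+s*P[:,0]+c*P[:,1],P[:,2]]
E
python3 - <<'E'
from h import *
from scipy.optimize import least_squares
pad=[(-130,80,122),(-130,140,122),(-60,140,122),(-60,80,122)]
M=dict(scene=([(-140,-180,85),(140,-180,85),(140,180,85)]+pad+[(-41,-110,85),(45,0,153)],[(35,188),(165,515),(765,358),(432,68),(515,50),(555,98),(470,136),(187,260),(420,232)],(250,195),3.75),
 side=([(-140,-180,85),(-140,180,85),(140,-180,85),(140,180,85)]+pad+[(-41,-110,85),(45,0,153)],[(503,470),(28,213),(772,215),(325,25),(152,220),(77,183),(155,130),(224,165),(507,317),(446,85)],(180,165),3.2))
def res(q,ns=("scene","side")): return np.concatenate([((proj(n,W(q,M[n][0]),M[n][2],M[n][3])-M[n][1])/M[n][3]).ravel() for n in ns])
for ns in (("scene",),("side",),("scene","side")):
    r=least_squares(res,[.6,.1,0],args=(ns,),loss="soft_l1"); print(ns,r.x,np.abs(r.fun).max())
q=r.x; print(np.round(r.fun.reshape(-1,2),1).tolist())
np.save("q.npy",q)
print("dial",W(q,(-95,-110,125)),"pad",W(q,(-95,110,122)),"cutter nominal",W(q,(-95,0,85)))
for a in np.arange(3)*.5236:
    tip=[(-95+21*np.sin(a),-110+21*np.cos(a),135),(-95-21*np.sin(a),-110-21*np.cos(a),135)]
    mk=(-95+30*np.sin(a),-110+30*np.cos(a),85)
    for n in M: print(round(a,2),n,np.round(proj(n,W(q,tip+[mk]),M[n][2],M[n][3])).tolist())
o=env.observe(); print(R.from_quat(o["eef_rot"]).as_matrix())
E
```

```text
('scene',) [0.63104328 0.11424652 0.13748377] 3.4350809235123583
('side',) [0.62694232 0.11087198 0.1353481 ] 3.3428314122270564
('scene', 'side') [0.62894275 0.11309211 0.13628854] 3.047571739848429
[[-2.4, -1.6], [-1.9, 0.3], [2.0, -0.5], [-1.7, -1.4], [-0.8, -1.3], [1.2, 3.0], [0.1, -2.0], [-1.1, 0.2], [-0.4, -1.4], [0.5, 0.2], [-3.0, -0.5], [3.0, -1.4], [-0.6, -2.1], [-2.2, -1.4], [-2.0, -1.7], [0.2, -2.0], [1.6, -1.9], [0.5, 0.3], [0.2, -0.7]]
dial [[ 0.54976905 -0.00879524  0.125     ]] pad [[0.51987831 0.20916472 0.122     ]] cutter nominal [[0.53482368 0.10018474 0.085     ]]
0.0 scene [[188.0, 133.0], [120.0, 147.0], [203.0, 193.0]]
0.0 side [[418.0, 282.0], [482.0, 313.0], [406.0, 347.0]]
0.52 scene [[189.0, 144.0], [119.0, 135.0], [204.0, 210.0]]
0.52 side [[435.0, 274.0], [465.0, 321.0], [429.0, 335.0]]
1.05 scene [[180.0, 155.0], [128.0, 125.0], [193.0, 225.0]]
1.05 side [[455.0, 272.0], [444.0, 323.0], [457.0, 333.0]]
[[ 3.64297464e-01 -3.72109669e-04 -9.31282567e-01]
 [ 9.31281625e-01 -1.33183676e-03  3.64297628e-01]
 [-1.37587502e-03 -9.99999044e-01 -1.38645857e-04]]
```

```bash
A='[0,0,0,-0.018,0,-0.0215,0]'; python3 -m crank '[[0,0,0,-0.018,0,-0.0215,0],[0,0,0,-0.018,0,-0.0215,0],[0,0,0,-0.018,0,-0.0215,0],[0,0,0,-0.018,0,-0.0215,0],[0,0,0,-0.018,0,-0.0215,0],[0,0,0,-0.018,0,-0.0215,0],[0,0,0,-0.018,0,-0.0215,0],[0,0,0,-0.018,0,-0.0215,0]]' 60
python3 -m crank '[[0,0,0,-0.018,0,-0.0215,0],[0,0,0,-0.018,0,-0.0215,0],[0,0,0,-0.018,0,-0.0215,0],[0,0,0,-0.018,0,-0.0215,0],[0,0,0,-0.018,0,-0.0215,0],[0,0,0,-0.018,0,-0.0215,0],[0,0,0,-0.018,0,-0.0215,0],[0,0,0,-0.018,0,-0.0215,0]]'
python3 -m crank '[[0,0,0,-0.018,0,-0.0215,0],[0,0,0,-0.018,0,-0.0215,0],[0,0,0,-0.018,0,-0.0215,0],[0,0,0,-0.018,0,-0.0215,0],[0,0,0,-0.018,0,-0.0215,0],[0,0,0,-0.018,0,-0.0215,0],[0,0,0,-0.018,0,-0.0215,0],[0,0,0,-0.018,0,-0.0215,0]]'
python3 -m crank '[[0,7,0,0,0,0,0],[0,7,0,0,0,0,0],[0,7,0,0,0,0,0],[0,7,0,0,0,0,0],[0,7,0,0,0,0,0],[0,7,0,0,0,0,0],[0,7,0,0,0,0,0],[0,7,0,0,0,0,0]]'
python3 -m crank '[[0,7,0,0,0,0,0],[0,7,0,0,0,0,0],[0,7,0,0,0,0,0],[0,7,0,0,0,0,0],[0,7,0,0,0,0,0],[0,0,0,0,0,0,0],[0,0,0,0,0,0,0],[0,0,0,0,0,0,0]]'
python3 - <<'E'
from h import *
import cv2
o=env.observe(); im=env.read_camera("wrist"); cv2.imwrite("pics/w1.png",im[:,:,::-1])
T=R.from_quat(o["eef_rot"]).as_matrix(); print(o["position"],T.round(4).tolist(),o["joints"],o["opening"],o["wrist_force"],o["t"])
np.savez("w1.npz",p=o["position"],T=T)
E
```

```text
t: 0.77
position: [0.3357, 0.3839, 0.3037]
eef_rot: [0.584, 0.398, -0.399, -0.584]
wrist_force: [-0.2, -0.4, -0.0]
opening: 0.0424
t: 1.43
position: [0.4434, 0.1872, 0.3038]
eef_rot: [-0.584, -0.399, 0.399, 0.584]
wrist_force: [0.7, 0.1, 0.0]
opening: 0.043
t: 2.1
position: [0.5511, -0.0095, 0.3036]
eef_rot: [-0.584, -0.398, 0.399, 0.584]
wrist_force: [-0.5, 0.0, -0.1]
opening: 0.0428
t: 2.77
position: [0.5506, -0.0082, 0.3036]
eef_rot: [-0.703, -0.075, 0.076, 0.703]
wrist_force: [-0.7, 0.1, -0.2]
opening: 0.0426
t: 3.43
position: [0.5507, -0.0081, 0.3037]
eef_rot: [0.694, -0.136, 0.136, -0.694]
wrist_force: [-0.5, -0.4, 0.1]
opening: 0.0426
[ 0.55071447 -0.00811316  0.30374279] [[0.9264, -0.0004, 0.3765], [-0.3765, -0.0001, 0.9264], [-0.0003, -1.0, -0.0002]] [-0.5918069   0.35511257  0.68737755  1.79606106 -0.25267119  1.08027956
 -0.20072584] 0.04263583492755151 [-0.52390255 -0.36887357  0.12763528] 3.4333
```

View pics/w1.png

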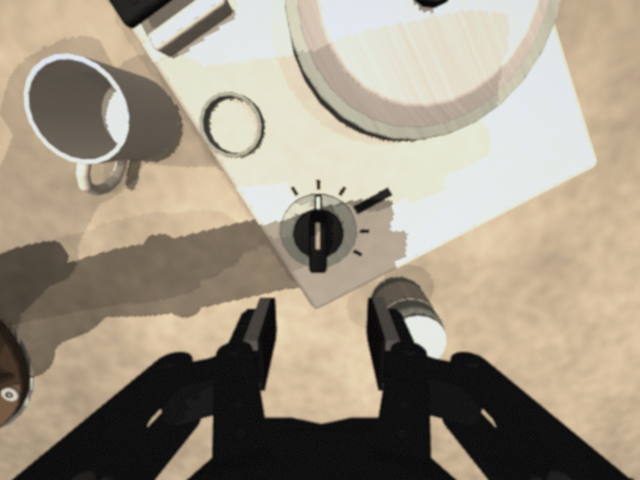

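The wrist view shows the dial at (318,232), its bar parallel to the fingers. The pointer is on the second mark (0.524) and the long mark is at (373,200), clockwise from it.

```bash
cat >> h.py <<'E'
def back(uv,z,p,T):
    c=env.calibration("wrist"); K=c["T_tool_cam"]
    d=T@K[:3,:3]@np.array([(uv[0]-c["cx"])/c["fx"],(uv[1]-c["cy"])/c["fy"],1]); o=p+T@K[:3,3]
    return o+d*(z-o[2])/d[2]
E
python3 - <<'E'
from h import *
d=np.load("w1.npz"); p,T=d["p"],d["T"]; q=np.load("q.npy")
for n,uv,z in [("disc",(319,230),.099),("bar near end top",(318,272),.135),("long",(373,200),.085),("short .524",(318,184),.085),("cornerBR",(596,162),.085),("cornerFR",(317,307),.085),("tin",(415,345),.09)]:
    X=back(uv,z,p,T); print(n,X.round(4), "tool", (T.T@(X-p)).round(4))
print("pred long",W(q,(-41,-110,85)),"cFR",W(q,(-140,-180,85)),"cBR",W(q,(140,-180,85)))
E
```

```text
disc [ 0.5496 -0.004   0.099 ] tool [-0.0025  0.2047  0.0034]
bar near end top [ 0.5403 -0.0255  0.135 ] tool [-0.0031  0.1687 -0.02  ]
long [ 6.016e-01 -3.000e-04  8.500e-02] tool [0.0443 0.2187 0.0265]
short .524 [0.5627 0.0304 0.085 ] tool [-0.0033  0.2187  0.0403]
cornerBR [ 0.785  -0.0403  0.085 ] tool [0.2292 0.2187 0.0585]
cornerFR [ 0.5172 -0.0781  0.085 ] tool [-0.0047  0.2188 -0.0774]
tin [ 0.5918 -0.1508  0.09  ] tool [ 0.0919  0.2137 -0.1167]
pred long [[ 0.60326831 -0.00145842  0.085     ]] cFR [[ 0.51469702 -0.08426015  0.085     ]] cBR [[ 0.79210061 -0.04621739  0.085     ]]
```

```bash
python3 -m crank '[[0,0,0,-0.003,0.016,0.001,0],[0,0,0,0,0.016,0,0],[0,0,0,0,0.016,0,0],[0,0,0,0,0.016,0,0],[0,0,0,0,0.016,0,0],[0,0,0,0,0.016,0,0],[0,0,0,0,0.016,0,0],[0,0,0,0,0.012,0,0]]'
python3 -m crank '[[0,0,0,0,0,0,-1],[0,0,0,0,0,0,-1],[0,0,0,0,0,0,-1],[0,0,0,0,0,0,-1],[0,0,0,0,0,0,-1],[0,0,0,0,0,0,-1],[0,0,0,0,0,0,-1],[0,0,0,0,0,0,-1]]' 60
```

```text
t: 4.15
position: [0.5481, -0.0062, 0.1787]
eef_rot: [0.694, -0.137, 0.136, -0.694]
wrist_force: [-0.4, 0.0, 0.1]
opening: 0.0426
t: 4.82
position: [0.5486, -0.0063, 0.1804]
eef_rot: [-0.694, 0.137, -0.137, 0.694]
wrist_force: [-2.0, -1.3, 3.2]
opening: 0.0128
```

```bash
python3 -m crank '[[0,5,0,0,0,0,-1],[0,5,0,0,0,0,-1],[0,5,0,0,0,0,-1],[0,5,0,0,0,0,-1],[0,5,0,0,0,0,-1],[0,5,0,0,0,0,-1],[0,5,0,0,0,0,-1],[0,5,0,0,0,0,-1]]'
python3 -m crank '[[0,5,0,0,0,0,-1],[0,5,0,0,0,0,-1],[0,5,0,0,0,0,-1],[0,5,0,0,0,0,-1],[0,0,0,0,0,0,-1],[0,0,0,0,0,0,-1],[0,0,0,0,0,0,-1],[0,0,0,0,0,0,-1]]'
python3 - <<'E'
from h import *
o=env.observe(); print(R.from_quat(o["eef_rot"]).as_matrix().round(3).tolist(),o["torque"],o["opening"],o["joints"])
E
```

```text
t: 5.48
position: [0.549, -0.0067, 0.1804]
eef_rot: [-0.604, 0.367, -0.368, 0.604]
wrist_force: [-1.2, -3.3, 1.1]
opening: 0.0129
t: 6.15
position: [0.5491, -0.007, 0.1804]
eef_rot: [-0.532, 0.464, -0.466, 0.533]
wrist_force: [0.1, -5.2, 2.0]
opening: 0.0131
[[0.134, 0.002, 0.991], [-0.991, -0.001, 0.134], [0.001, -1.0, 0.002]] [-1.32017968 -0.18776117  0.06210661] 0.013073111964915916 [-0.69751844  0.58868259  0.89806235  1.95108006 -0.59327511  0.88714104
 -0.92504653]
```

```bash
python3 -m crank '[[0,0,0,0,0,0,0],[0,0,0,0,0,0,0],[0,0,0,0,0,0,0],[0,0,0,0,0,0,0],[0,0,0,0,0,0,0],[0,0,0,0,0,0,0],[0,0,0,0,0,0,0],[0,0,0,0,0,0,0]]'
python3 -m crank '[[0,0,0,0,-0.012,0,0],[0,0,0,0,-0.015,0,0],[0,0,0,0,-0.015,0,0],[0,0,0,0,-0.015,0,0],[0,0,0,0,-0.015,0,0],[0,0,0,0,-0.015,0,0],[0,0,0,0,-0.015,0,0],[0,0,0,0,0,0,0]]'
python3 - <<'E'
from h import *
import cv2
o=env.observe(); im=env.read_camera("wrist"); cv2.imwrite("pics/w2.png",im[:,:,::-1])
T=R.from_quat(o["eef_rot"]).as_matrix(); print(o["position"],T.round(4).tolist(),o["t"])
np.savez("w2.npz",p=o["position"],T=T)
E
```

```text
t: 6.82
position: [0.5484, -0.0061, 0.1799]
eef_rot: [-0.532, 0.466, -0.466, 0.532]
wrist_force: [-0.0, -0.3, 0.7]
opening: 0.0428
t: 7.48
position: [0.5496, -0.0068, 0.2853]
eef_rot: [-0.531, 0.465, -0.467, 0.533]
wrist_force: [0.4, -0.2, 0.4]
opening: 0.0427
[ 0.54959448 -0.0068199   0.28528539] [[0.1324, 0.0043, 0.9912], [-0.9912, 0.0004, 0.1324], [0.0002, -1.0, 0.0043]] 7.4833
```

View pics/w2.png

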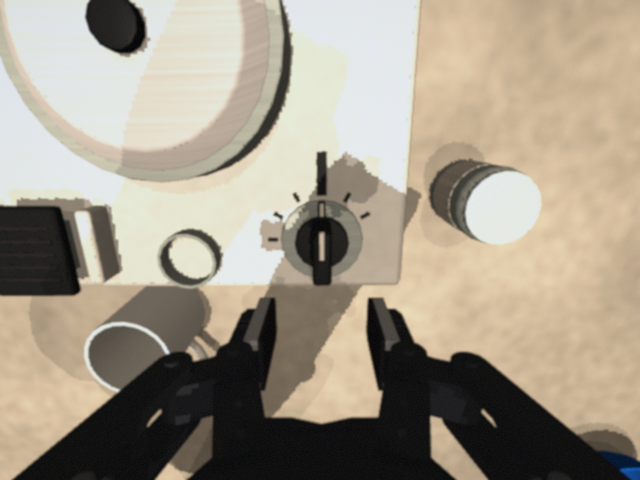

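The pointer (321,205) is in line with the long mark (321,172), so the dial is at 1.571. The pad's right edge is at (75,250). Next I work out the shift to the pad.

Run:
```python
from h import *
d=np.load("w2.npz"); p,T=d["p"],d["T"]; q=np.load("q.npy")
for n,uv,z in [("bar near top",(321,284),.135),("long",(321,173),.085),("pad FR (mach -130,80)",(78,294),.122),("pad BR(-60,80)",(62,207),.122),("cFR",(400,284),.085)]:
    X=back(uv,z,p,T); print(n,X.round(4),"tool",(T.T@(X-p)).round(4))
print("pad fit tool",T.T@(W(q,(-95,110,122))[0]-p))
```

```text
bar near top [ 0.5286 -0.0097  0.135 ] tool [ 0.      0.1502 -0.0219]
long [ 0.6011 -0.      0.085 ] tool [0.     0.2005 0.0511]
pad FR (mach -130,80) [0.4897 0.1734 0.122 ] tool [-0.1866  0.1631 -0.0362]
pad BR(-60,80) [0.5574 0.1785 0.122 ] tool [-0.1827  0.1634  0.0315]
cFR [ 0.5151 -0.0816  0.085 ] tool [ 0.0696  0.2001 -0.0449]
pad fit tool [-0.21804671  0.16324126 -0.00156496]
```

```bash
python3 -m crank '[[0,0,0,-0.027,0,-0.002,-1],[0,0,0,-0.027,0,0,-1],[0,0,0,-0.027,0,0,-1],[0,0,0,-0.027,0,0,-1],[0,0,0,-0.027,0,0,-1],[0,0,0,-0.027,0,0,-1],[0,0,0,-0.027,0,0,-1],[0,0,0,-0.027,0,0,-1]]'
python3 -m crank '[[0,0,0,0,0,0,-1],[0,0,0,0,0,0,-1],[0,0,0,0,0.012,0,-1],[0,0,0,0,0.012,0,-1],[0,0,0,0,0.012,0,-1],[0,0,0,0,0.012,0,-1],[0,0,0,0,0.012,0,-1],[0,0,0,0,0.012,0,-1]]'
python3 - <<'E'
from h import *
import cv2
o=env.observe(); im=env.read_camera("wrist"); cv2.imwrite("pics/w3.png",im[:,:,::-1])
print(o["position"],R.from_quat(o["eef_rot"]).as_matrix().round(4).tolist(),o["wrist_force"],o["t"])
E
```

```text
t: 8.2
position: [0.517, 0.2089, 0.2815]
eef_rot: [0.532, -0.466, 0.465, -0.532]
wrist_force: [0.9, 0.0, -1.0]
opening: -0.0001
t: 8.87
position: [0.5176, 0.2071, 0.2083]
eef_rot: [0.532, -0.466, 0.466, -0.532]
wrist_force: [-0.2, 0.8, -0.1]
opening: -0.0001
[0.51758583 0.20712906 0.20832984] [[0.132, -0.0007, 0.9913], [-0.9913, -0.0004, 0.132], [0.0003, -1.0, -0.0007]] [-0.15572691  0.7963634  -0.07728075] 8.8667
```

View pics/w3.png

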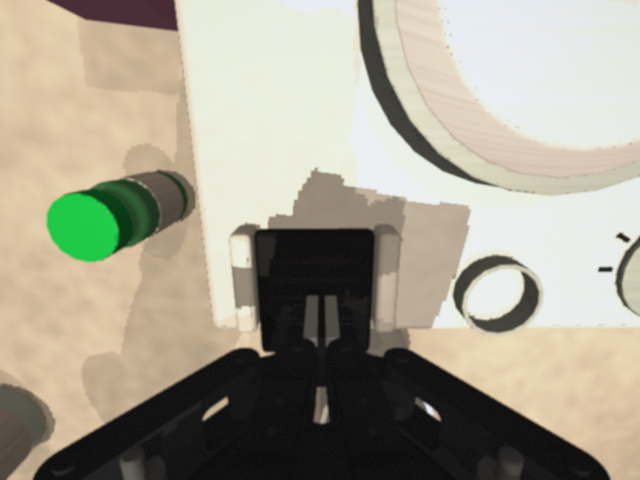

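The fingertips (320,310) are over the pad (columns 257–375), laterally centred, about 14 mm above it.

```bash
python3 -m crank '[[0,0,0,0,0.004,0,-1],[0,0,0,0,0.003,0,-1],[0,0,0,0,0.003,0,-1],[0,0,0,0,0.002,0,-1],[0,0,0,0,0.002,0,-1],[0,0,0,0,0.002,0,-1],[0,0,0,0,0,0,-1],[0,0,0,0,0,0,-1]]'
python3 -m crank '[[0,0,0,0,0.001,0,-1],[0,0,0,0,0.001,0,-1],[0,0,0,0,0.001,0,-1],[0,0,0,0,0.001,0,-1],[0,0,0,0,0,0,-1],[0,0,0,0,0,0,-1],[0,0,0,0,0,0,-1],[0,0,0,0,0,0,-1]]'
```

```text
t: 9.58
position: [0.5179, 0.2078, 0.1942]
eef_rot: [-0.532, 0.466, -0.466, 0.532]
wrist_force: [-0.9, 0.9, 3.4]
opening: -0.0003
t: 10.25
position: [0.5179, 0.2078, 0.19]
eef_rot: [-0.532, 0.466, -0.466, 0.532]
wrist_force: [-0.2, 1.4, 4.5]
opening: -0.0003
```

```bash
python3 -m crank '[[0,0,0,0,0.001,0,-1],[0,0,0,0,0.001,0,-1],[0,0,0,0,0.001,0,-1],[0,0,0,0,0.001,0,-1],[0,0,0,0,0.001,0,-1],[0,0,0,0,0.001,0,-1],[0,0,0,0,0,0,-1],[0,0,0,0,0,0,-1]]'
python3 -m crank '[[0,0,0,0,0.001,0,-1],[0,0,0,0,0,0,-1],[0,0,0,0,0,0,-1],[0,0,0,0,0,0,-1],[0,0,0,0,0,0,-1],[0,0,0,0,0,0,-1],[0,0,0,0,0,0,-1],[0,0,0,0,0,0,-1]]'
python3 - <<'E'
from h import *
import cv2
o=env.observe(); w=env.read_camera("wrist"); s=env.read_camera("side")
print(o["position"],o["wrist_force"],o["t"])
a=cv2.resize(w[200:380,200:440],(400,300),interpolation=cv2.INTER_CUBIC); b=cv2.resize(s[180:300,180:340],(400,300),interpolation=cv2.INTER_CUBIC)
cv2.imwrite("pics/f.png",np.hstack([a,b])[:,:,::-1])
E
```

```text
t: 10.92
position: [0.518, 0.2078, 0.1842]
eef_rot: [-0.532, 0.466, -0.466, 0.532]
wrist_force: [-0.2, 1.2, 7.7]
opening: 0.0
t: 11.58
position: [0.518, 0.2077, 0.1832]
eef_rot: [-0.532, 0.466, -0.466, 0.532]
wrist_force: [-1.6, -0.2, 7.9]
opening: 0.0002
[0.51795398 0.20772172 0.18323526] [-1.60213142 -0.1548932   7.90296821] 11.5833
```

View pics/f.png

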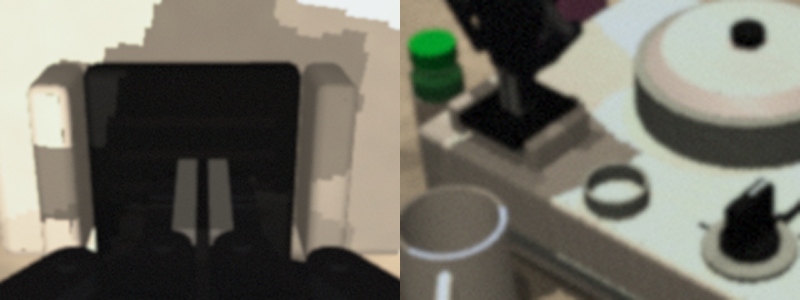

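The pad looks level with the cheeks, the dial is unchanged, and the cutter and mug are in place. I'll add 0.5 mm and hold.

```bash
python3 -m crank '[[0,0,0,0,0.0005,0,-1],[0,0,0,0,0,0,-1],[0,0,0,0,0,0,-1],[0,0,0,0,0,0,-1],[0,0,0,0,0,0,-1],[0,0,0,0,0,0,-1],[0,0,0,0,0,0,-1],[0,0,0,0,0,0,-1]]' && python3 -c "
from workcell import env
o=env.observe();print(o['position'],o['wrist_force']);print(env.close_job())"
```

```text
t: 12.35
position: [0.518, 0.2078, 0.1828]
eef_rot: [-0.532, 0.466, -0.466, 0.532]
wrist_force: [-1.7, 0.2, 7.7]
opening: -0.0001
[0.51796509 0.20778685 0.18277103] [-1.65345424  0.22533021  7.74015263]
the job is handed in; nothing more can be done
None
```

I turned the dial 60° clockwise, from the 0.524 click to the long mark. I then pressed the paddle down to the cheeks with the closed fingertips and handed the job in at about 12.4 s, still holding it. No verdict is reported.

- **Dial:** after I let go, the wrist view showed the pointer in line with the long mark. The last side view showed no change.
- **Paddle:** the fingertip height puts the travel at about 11.8 mm, against 12 mm for level. The last wrist picture, taken 0.5 mm earlier, shows the pad about level with the cheeks.
- **Disagreement:** the upward wrist force was about 7.7 N, which by the spring figures means only about 9.3 mm of travel. Successive readings wandered by about 1 N. Both estimates lie within the 8 to 16 mm band, and the force is above 4.5 N.
- **Bystanders:** the cutter, mug and spice jar looked undisturbed in the last pictures. The tin and carton were last seen in place earlier in the run, and I never moved near them at their height.

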